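Close and stack the lunch boxes

ROBOT

A 6-joint arm with a two-finger parallel gripper is mounted at the origin on a cart in front of the work surface, level with it; the furniture and walls round the work are solid. World frame = base frame: x ahead of the robot, y to its left, z up, the work surface at z = 0. Lengths are in m, angles in rad, forces in N, time in s.
With the tool pointing down it reaches from about 0.25 to 0.775 m from the base axis. Payload 4 kg.
Tool frame: the origin (TCP) lies between the finger pads; the fingertips stand 11 mm ahead of it and the grasp point (between the pads) lies 8 mm behind it; z points along the fingers, y is the direction in which the jaws open and shut (so a half turn about z gives the same grasp; the last joint's range is limited). The gripper opens to 94 mm and grips with 3 to 60 N. Pads are 16 mm wide; open, the fingers measure 119 mm over their backs; the gripper's body (75 mm by 177 mm) begins 78 mm behind the grasp point.
Start: joints at [-0.103, 0.087, 1.371, -0, 1.684, -0.103], TCP at [0.55, -0, 0.217] pointing down, gripper open.
Joint ranges: [-3.1, 3.1], [-0.76, 2.03], [0.27, 2.55], [-1.08, 4.22], [0.17, 2.65], [-2.57, 2.57]. Speed limits (rad/s): [2.79, 2.79, 3.14, 3.14, 3.14, 3.14].

INTERFACE

Orientations are given as [roll, pitch, yaw] about the fixed x, y, z axes, in that order (R = Rz(yaw) Ry(pitch) Rx(roll)).
In Python, from bench import get_obs, cams, ticket gives the robot as it stands. The module is installed in compiled form; this text tells all that it offers.
- The arm moves only by the shell command python3 -m crank 'ROWS'. ROWS is JSON, a list of rows, each an object of numbers: "tx", "ty", "tz": the shift along the tool's x, y, z in cm; "twist": the turn about the tool's z in degrees; "grip": the opening, from 0 (shut) to 1 (fully open). In form: [{"tx": .., "ty": .., "tz": .., "twist": .., "grip": ..}, ...]. A call has 1 to 12 rows; each row shifts and turns the commanded pose from where the row before left it, along the tool's axes as they then stand; what a row does not reach is not made up. A row lasts 1/8 s, in which the tool goes at most 62.5 mm and 10.7 degrees, less where a joint would pass 70% of its speed; a pose out of reach is approached as far as the arm can. A call is refused whole if a number of a shift passes 6.25 or a number of a turn 10.7, either way. A call with a gripper value outside its range is refused whole. The fingers move at their own pace and stop on an object; the grip force is fixed at half the most. Time passes only in rows, so rows that do not move let the fingers close. It gives the time, the measured TCP pose, the force and the opening at its end, in the units of the state.
- get_obs(): the state, without advancing time (a new reading comes with each control period).
- cams.snapshot(name): name is "scene" or "side" or "wrist"; returns a dict with "frame" (420x560x3 uint8, red, green, blue), "intrinsics" (3x3 intrinsics, pixels), "dist" ([k1, k2, p1, p2, k3] as OpenCV has them; the pictures are not rectified), "R" (3x3) and "t" (3): a world point X has camera coordinates R X + t; the wrist camera has in their place "hand_eye" (4x4, takes a point from camera to tool coordinates, whose origin is the TCP and whose axes are the flange's). Camera axes: x right, y down, z forward; pixel columns grow to the right and rows downward; lengths in m; the calibration is good to about 2 mm. A picture is of the moment at which its call begins: read the wrist's pose just before it. There is no depth.
- ticket.close_job(): hands the job in, once; it reports no verdict.
Trained networks look in a picture, given as the dict that the camera call returned (one of the last four; its "shot" number tells which), for a name from the list of things; names that differ only in an ending like _2 or _b are one class to them, and where a whole thing is asked for, a point or a joint stands for the part that bears it (a point fixed in the world has none). Each returns a list of dicts, best first, with "conf" (0 to 1); they miss things now and then, are a little off and sometimes report something else, mostly with a low value. They report only what shows in the picture. A call takes as long as a camera call.
- cams.outline_of(picture, query): "region" (420x560 bool, what is visible of it) and "centre" ([column, row] in pixels, amid what is visible of it).
The state is a dict: "time": time; "joint_positions": joint angles; "qvel": joint speeds; "joint_torque": joint torques, N m; "tool_pos": TCP position; "ee_rot": TCP orientation; "wrist_force": force on the tool from outside, world axes, zero at the start; "wrist_torque": the same for the moment, N m; "width": finger opening in m.
Only numpy, scipy, OpenCV 4.12 (cv2) and the standard library are available. Lean on these libraries where they do the work, as an engineer would, in place of code of your own. Each camera call takes 0.05 s, during which the arm holds its last target.

TASK

Get the lunch set ready to go: push the wooden sliding cover of the black box fully shut, then stand the taller green box squarely on it, and then the flatter red box squarely on the green one, so that the three make one straight column with their edges in line. Set the boxes down gently rather than dropping them, leave the black box where it stands, and do not disturb the mug, the dish and the wooden cup.

Things in the scene. Friction and masses are not known exactly. Their poses are not given: they have to be found in the camera images.
- base: The black bottom box, 150 (own x) x 62 (own y) x 50 mm high, 1.3 kg on small rubber feet, loose on the worktop. Origin at the centre of its underside, z up. The cover slides out of its -x end, which faces the robot more or less; the guide lips along its long sides are its top (50 mm) and carry the next box, the cover lies 4 mm lower.
- cover (a joint): How far the wooden cover of the black box is slid out, m: 0 = fully shut, up to 0.09; starts 0.05 to 0.08 open. It slides along the box's own x, moving toward +x as it shuts, with about 1 to 2 N of friction, and stays where it is left.
- cover_grip (a point): Centre of the outer face of the cover's wooden end block, turned like the black box (outward is -x). The block is 36 mm wide (own y), 16 mm thick (own x) and 26 mm high, 23 to 49 mm above the worktop; this point is 36 mm up. Pushed from outside, toward own +x, it shuts the cover. With the cover shut the point lies at own x = -91 mm of the black box and the block stands out beyond the box's end.
- green_box_mid (a point): The closed green box, 150 (own x) x 62 (own y) x 54 mm high, about 0.3 kg, flat top and bottom, its lid fixed on. The point is its centre, 27 mm above its underside; z up. It can be gripped across its 62 mm width.
- red_box_mid (a point): The closed red box, 150 (own x) x 62 (own y) x 40 mm high, about 0.24 kg, flat top and bottom, its lid fixed on. The point is its centre, 20 mm above its underside; z up. It can be gripped across its 62 mm width. It and the green box may stand on either side of the black one.
- green_box: The green box as a body, origin at the centre of its underside.
- red_box: The red box as a body, origin at the centre of its underside.
- black_mug: Black mug, 80 x 116 x 95 mm, a bystander behind the work. Origin at the centre of its underside.
- dish: Small white sauce dish, 74 mm across, 20 mm high, a bystander. Origin at the centre of its underside.
- cup: Wooden cup, 52 mm across, 53 mm high, a bystander. Origin at the centre of its underside.

How it is judged:
By the outcome, as a careful person would: the job done as asked, in the order asked, and still so for the second after the job is handed in, with the robot touching nothing.
It also fails if it takes over 72 s, if anything falls off the work surface, if the arm or the gripper's body presses on something with over 40 N, if the wrist force passes 120 N, or if a joint passes its speed limit or range.

## Working session

There is one attempt and no reset: what is moved stays moved. The work goes in short steps, Python scripts to look and compute and a shell command to move; the robot and the scene stay as the last step left them, time stands still between calls to the robot, and variables do not carry over. Pictures are saved under pics/ and viewed, and the job is handed in when it is done.

```bash
mkdir -p pics; cat > h.py <<'E'
import numpy as np, cv2
from bench import get_obs, cams, ticket
def save(p,n): cv2.imwrite('pics/'+n, cv2.cvtColor(p['frame'],cv2.COLOR_RGB2BGR))
E
python3 - <<'E'
from h import *
o=get_obs()
for k in o: print(k,np.round(o[k],4))
for n in ['scene','side','wrist']:
    p=cams.snapshot(n); save(p,n+'0.png')
    print(n,np.round(p['intrinsics'],1).tolist(),p['dist'])
    for k in ['R','t','hand_eye']:
        if k in p: print(k,np.round(p[k],4).tolist())
    for q in ['base','cover','cover_grip','green_box','red_box','black_mug','dish','cup']:
        r=cams.outline_of(p,q)
        print(q,[(round(d['conf'],2),np.round(d['centre']).tolist(),int(d['region'].sum())) for d in r[:2]])
E
```

```text
time 0.0
joint_positions [-0.1031  0.088   1.3723 -0.      1.6836 -0.1031]
qvel [ 0.0016  0.0008  0.0007  0.0016 -0.0007  0.0004]
joint_torque [ 1.30000e-03 -3.40183e+01 -3.02424e+01  7.18000e-02  3.30000e-02
 -1.00000e-04]
tool_pos [0.5495 0.     0.2153]
ee_rot [-3.1394e+00 -2.0000e-04  1.5708e+00]
wrist_force [-0.7101  0.918   0.6091]
wrist_torque [-0.0191  0.011   0.0097]
width 0.0941
scene [[469.5, 0.0, 274.5], [0.0, 469.5, 204.5], [0.0, 0.0, 1.0]] [-0.0045344  0.         0.         0.         0.       ]
R [[0.8828, -0.4695, 0.0139], [-0.263, -0.5186, -0.8135], [0.3892, 0.7145, -0.5814]]
t [-0.5318, 0.2032, 0.929]
base [(0.62, [275.0, 220.0], 2285)]
cover [(0.69, [255.0, 223.0], 967)]
cover_grip [(0.7, [253.0, 223.0], 992), (0.23, [280.0, 284.0], 2645)]
green_box [(0.79, [205.0, 174.0], 1507)]
red_box [(0.97, [281.0, 288.0], 2609)]
black_mug [(0.83, [300.0, 162.0], 1230)]
dish []
cup [(0.69, [390.0, 265.0], 702)]
side [[427.5, 0.0, 278.9], [0.0, 427.5, 204.4], [0.0, 0.0, 1.0]] [-0.01695897  0.          0.          0.          0.        ]
R [[-0.8755, -0.4832, -0.0042], [-0.2719, 
[... 310 characters left out ...]
, [186.0, 221.0], 1582), (0.24, [169.0, 267.0], 671)]
dish [(0.73, [318.0, 211.0], 777), (0.59, [168.0, 268.0], 631)]
cup [(0.73, [286.0, 158.0], 271)]
wrist [[346.7, 0.0, 274.7], [0.0, 346.7, 199.5], [0.0, 0.0, 1.0]] [-0.08586808  0.          0.          0.          0.        ]
hand_eye [[-0.0009, -0.9645, -0.2643, 0.0768], [1.0, -0.0009, -0.0002, -0.0007], [-0.0001, -0.2643, 0.9645, -0.1684], [0.0, 0.0, 0.0, 1.0]]
base [(0.57, [316.0, 199.0], 13410)]
cover [(0.83, [270.0, 214.0], 6938), (0.66, [314.0, 200.0], 13230)]
cover_grip [(0.55, [268.0, 213.0], 6583)]
green_box []
red_box [(0.98, [240.0, 366.0], 3104)]
black_mug [(0.72, [512.0, 36.0], 7421)]
dish []
cup [(0.87, [408.0, 380.0], 863)]
```

View pics/scene0.png

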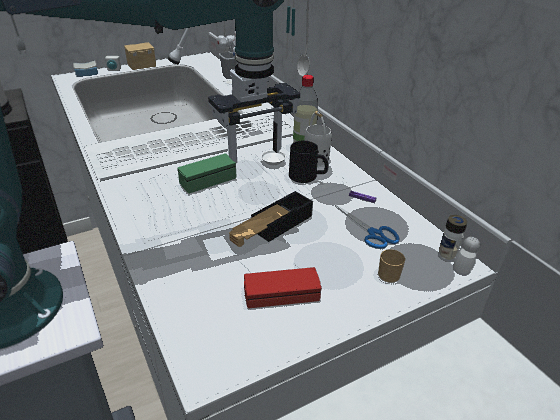

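View pics/side0.png

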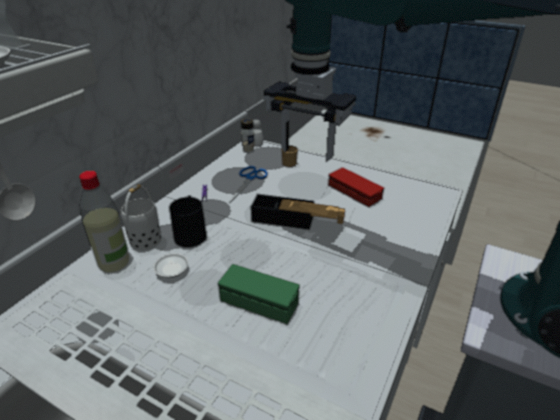

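View pics/wrist0.png

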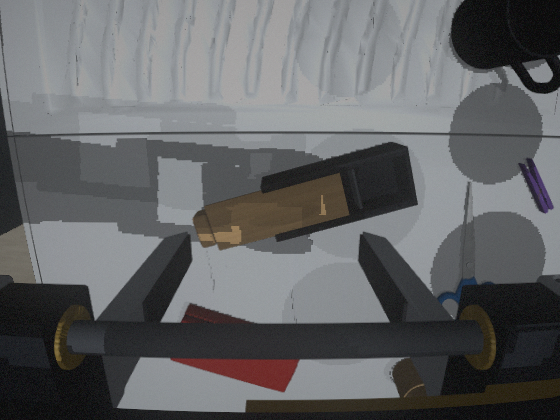

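```bash
cat >> h.py <<'E'
from scipy.spatial.transform import Rotation as Ro
from scipy.optimize import minimize
def cam(p,o=None):
    """R,t world->cam"""
    if 'R' in p: return np.array(p['R']),np.array(p['t'])
    T=np.eye(4); T[:3,:3]=Ro.from_euler('xyz',o['ee_rot']).as_matrix(); T[:3,3]=o['tool_pos']
    M=np.linalg.inv(T@np.array(p['hand_eye'])); return M[:3,:3],M[:3,3]
def shot(n):
    o=get_obs(); p=cams.snapshot(n); p['RT']=cam(p,o); return p
def proj(p,X):
    R,t=p['RT']; X=np.atleast_2d(X).astype(float)
    return cv2.projectPoints(X,cv2.Rodrigues(R)[0],t,np.array(p['intrinsics'],float),np.array(p['dist'],float))[0].reshape(-1,2)
def box(x,y,yaw,z0,lx=(-.075,.075),ly=(-.031,.031),h=.05):
    c,s=np.cos(yaw),np.sin(yaw)
    return np.array([[x+c*a-s*b,y+s*a+c*b,z] for a in lx for b in ly for z in (z0,z0+h)])
def sil(p,pts,k=4):
    m=np.zeros((420*k,560*k),np.uint8)
    h=cv2.convexHull((proj(p,pts)*k+(k-1)/2).round().astype(np.int32)); cv2.fillConvexPoly(m,h,1)
    return cv2.resize(m.astype(np.float32),(560,420),interpolation=cv2.INTER_AREA)
def pix2w(p,uv,z):
    R,t=p['RT']; u=cv2.undistortPoints(np.array([[uv]],float),np.array(p['intrinsics'],float),np.array(p['dist'],float))[0,0]
    d=R.T@np.array([u[0],u[1],1]); c=-R.T@t; return c+d*(z-c[2])/d[2]
def fit(views,x0,z0,h,**kw):
    """views: list of (picture,mask)"""
    def f(v):
        e=0
        for p,m in views:
            s=sil(p,box(v[0],v[1],v[2],z0,h=h,**kw)); mm=m.astype(np.float32)
            e+=1-np.minimum(s,mm).sum()/np.maximum(s,mm).sum()
        return e/len(views)
    best=None
    for dy in (-.4,-.2,0,.2,.4):
        x=np.array(x0)+[0,0,dy]
        r=minimize(f,x,method='Nelder-Mead',options=dict(initial_simplex=[x,x+[.02,0,0],x+[0,.02,0],x+[0,0,.2]],xatol=1e-4,fatol=1e-5))
        if best is None or r.fun<best.fun: best=r
    return best.x,best.fun
def best(p,q):
    r=cams.outline_of(p,q); return r[0] if r else None
E
python3 - <<'E'
from h import *
V={n:shot(n) for n in ['scene','side','wrist']}
for q,h,ns in [('green_box',.054,['scene','side']),('red_box',.040,['scene','side'])]:
    vs=[]; M={}
    for n in ns:
        d=best(V[n],q); M[n]=d
        if d: vs.append((V[n],d['region']))
    x0=np.mean([pix2w(V[n],M[n]['centre'],h/2) for n in ns],0)
    print(q,[pix2w(V[n],M[n]['centre'],h/2).round(3) for n in ns])
    for sub in [vs,vs[:1],vs[1:]]:
        x,e=fit(sub,[x0[0],x0[1],0],0,h); print(np.round(x,4),np.degrees(x[2]).round(2),round(e,3))
    if q=='red_box': pass
# base/cover masks overlay
for n in V:
    f=V[n]['frame'].copy()
    for q,c in [('base',(255,0,0)),('cover_grip',(0,255,255))]:
        d=best(V[n],q)
        if d is not None:
            cs,_=cv2.findContours(d['region'].astype(np.uint8),cv2.RETR_EXTERNAL,cv2.CHAIN_APPROX_NONE); cv2.drawContours(f,cs,-1,c,1)
    V[n]['frame']=f
f=np.hstack([cv2.resize(V['scene']['frame'][170:270,200:340],None,fx=2.8,fy=2.8),cv2.resize(V['side']['frame'][150:250,220:360],None,fx=2.8,fy=2.8)])
cv2.imwrite('pics/ov1.png',f[:,:,::-1])
save(V['wrist'],'ov1w.png')
for q in ['black_mug','cup','dish']:
    for n in V:
        d=best(V[n],q)
        if d: print(q,n,round(d['conf'],2),pix2w(V[n],d['centre'],.03).round(3))
E
```

```text
green_box [array([0.52 , 0.249, 0.027]), array([0.525, 0.251, 0.027])]
[0.5263 0.2535 0.0843] 4.83 0.059
[0.5266 0.2537 0.0956] 5.48 0.06
[0.5261 0.2538 0.081 ] 4.64 0.058
red_box [array([ 0.505, -0.213,  0.02 ]), array([ 0.49 , -0.219,  0.02 ])]
[ 0.5023 -0.2178 -0.3616] -20.72 0.076
[ 0.5025 -0.2175 -0.3549] -20.33 0.064
[ 0.5027 -0.2179 -0.3741] -21.43 0.081
black_mug scene 0.95 [0.789 0.178 0.03 ]
black_mug side 0.81 [0.791 0.144 0.03 ]
black_mug wrist 0.97 [0.785 0.149 0.03 ]
cup scene 0.6 [ 0.737 -0.281  0.03 ]
cup side 0.59 [ 0.727 -0.258  0.03 ]
cup wrist 0.72 [0.788 0.149 0.03 ]
dish scene 0.52 [0.73  0.235 0.03 ]
dish side 0.68 [0.732 0.286 0.03 ]
```

View pics/ov1.png

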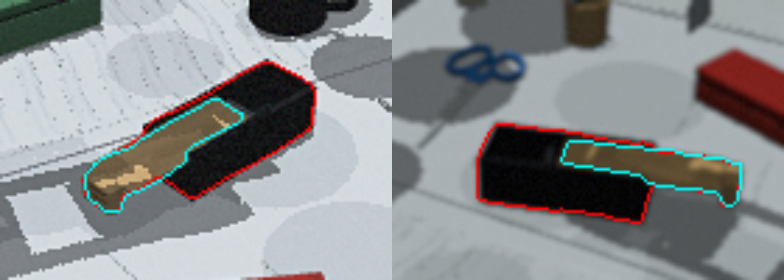

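View pics/ov1w.png

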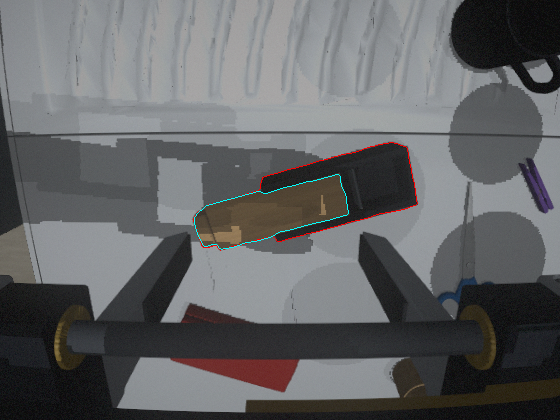

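```bash
cat >> h.py <<'E'
def fitbase(views,x0):
    """views (p, basemask, covermask)"""
    def f(v):
        e=0
        for p,m,c in views:
            w=(1-c.astype(np.float32)); s=sil(p,box(v[0],v[1],v[2],0,h=.05))*w; mm=(m.astype(np.float32))*w
            e+=1-np.minimum(s,mm).sum()/np.maximum(s,mm).sum()
        return e/len(views)
    b=None
    for dy in (-.2,0,.2):
        x=np.array(x0)+[0,0,dy]
        r=minimize(f,x,method='Nelder-Mead',options=dict(initial_simplex=[x,x+[.02,0,0],x+[0,.02,0],x+[0,0,.2]],xatol=1e-4,fatol=1e-5))
        if b is None or r.fun<b.fun:b=r
    return b.x,b.fun
E
python3 - <<'E'
from h import *
V=[shot(n) for n in ['scene','side','wrist']]
vs=[]
for p in V:
    c=best(p,'cover_grip')['region']; b=best(p,'base')['region']
    vs.append((p,b,cv2.dilate(c.astype(np.uint8),np.ones((3,3)))>0))
for sub in [vs,vs[:1],vs[1:2],vs[2:]]:
    x,e=fitbase(sub,[.56,.03,.2]); print(np.round(x,4),np.degrees(x[2]).round(2),round(e,3))
x,_=fitbase(vs,[.56,.03,.2])
c,s=np.cos(x[2]),np.sin(x[2])
# opening: extreme outer end of cover mask along -x: fit block silhouettes
for p,b,cm in vs:
    best_=None
    u=cm|b
    for op in np.arange(.03,.095,.001):
        blk=box(*x,.023,lx=(-.091-op,-.075-op),ly=(-.018,.018),h=.026)
        pl=box(*x,.042,lx=(-.075-op,.0),ly=(-.025,.025),h=.004)
        S=np.maximum.reduce([sil(p,blk),sil(p,pl),sil(p,box(*x,0,h=.05))])
        i=np.minimum(S,u).sum()/np.maximum(S,u).sum()
        if best_ is None or i>best_[0]: best_=(i,op)
    print('open',best_)
f=V[2]['frame'].copy()
op=best_[1]
for q in proj(V[2],np.vstack([box(*x,0,h=.05),box(*x,.023,lx=(-.091-op,-.075-op),ly=(-.018,.018),h=.026),box(.5023,-.2178,-.3616,0,h=.04)])): cv2.circle(f,tuple(int(v) for v in q.round()),2,(0,255,0),-1)
V[2]['frame']=f; save(V[2],'ov2.png')
E
```

```text
[ 0.6153 -0.0111  0.2766] 15.85 0.074
[ 0.6171 -0.0108  0.265 ] 15.18 0.063
[ 0.6178 -0.0152  0.2594] 14.86 0.116
[ 0.615  -0.011   0.2739] 15.7 0.021
open (np.float32(0.9412857), np.float64(0.061000000000000026))
open (np.float32(0.8986193), np.float64(0.06300000000000003))
open (np.float32(0.9712407), np.float64(0.06300000000000003))
```

View pics/ov2.png

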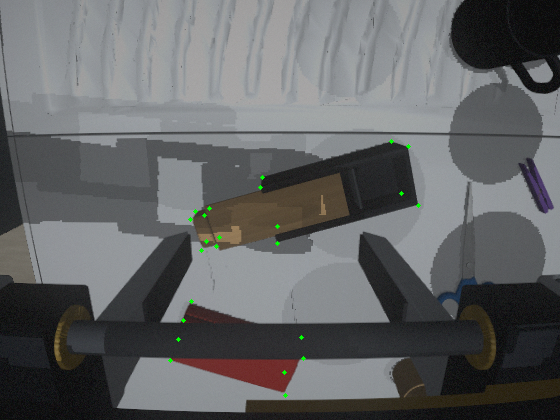

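```bash
python3 -m crank '[{"tx":-2.05,"ty":-3.75,"grip":0},{"tx":-2.05,"ty":-3.75,"grip":0},{"tx":-2.05,"ty":-3.75,"grip":0},{"twist":10.6,"grip":0},{"twist":10.6,"grip":0},{"twist":10.6,"grip":0},{"twist":10.6,"grip":0},{"twist":10.6,"grip":0},{"twist":10.6,"grip":0},{"twist":10.6,"grip":0},{"grip":0},{"grip":0}]'
```

```text
invalid input at $[0]: expected keys tx, ty, tz, twist, grip
```

All keys are needed.

```bash
python3 -m crank '[{"tx":-2.05,"ty":-3.75,"tz":0,"twist":0,"grip":0},{"tx":-2.05,"ty":-3.75,"tz":0,"twist":0,"grip":0},{"tx":-2.05,"ty":-3.75,"tz":0,"twist":0,"grip":0},{"tx":0,"ty":0,"tz":0,"twist":10.6,"grip":0},{"tx":0,"ty":0,"tz":0,"twist":10.6,"grip":0},{"tx":0,"ty":0,"tz":0,"twist":10.6,"grip":0},{"tx":0,"ty":0,"tz":0,"twist":10.6,"grip":0},{"tx":0,"ty":0,"tz":0,"twist":10.6,"grip":0},{"tx":0,"ty":0,"tz":0,"twist":10.6,"grip":0},{"tx":0,"ty":0,"tz":0,"twist":10.6,"grip":0},{"tx":0,"ty":0,"tz":0,"twist":0,"grip":0},{"tx":0,"ty":0,"tz":0,"twist":0,"grip":0}]'
cat >> h.py <<'E'
def own(x,y,yaw):
    """TCP in the frame of a pose"""
    o=get_obs(); d=np.array(o['tool_pos'])[:2]-[x,y]; c,s=np.cos(yaw),np.sin(yaw)
    return np.round([1000*(c*d[0]+s*d[1]),1000*(-s*d[0]+c*d[1]),1000*o['tool_pos'][2],np.degrees(o['ee_rot'][2]-yaw)],2), np.round(o['wrist_force'],2)
E
python3 - <<'E'
from h import *
print(own(.6153,-.0111,.2750))
p=shot('wrist'); save(p,'w1.png')
b=best(p,'base')['region']; c=best(p,'cover_grip')['region']
x,e=fitbase([(p,b,cv2.dilate(c.astype(np.uint8),np.ones((3,3)))>0)],[.615,-.011,.27]); print(x,np.degrees(x[2]),e)
E
```

```text
time: 4.4
tool_pos: [0.4375, -0.0615, 0.2165]
ee_rot: [3.142, -0.0, 0.278]
wrist_force: [0.5, -0.4, 0.5]
width: 0.0003
(array([-1.8480e+02, -2.1000e-01,  2.1654e+02,  1.9000e-01]), array([ 0.54, -0.36,  0.54]))
[ 0.61571866 -0.01112424  0.26377274] 15.113064765903857 0.053618550300598145
```

View pics/w1.png

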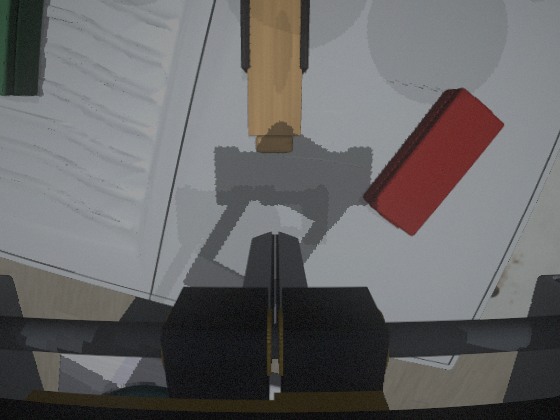

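```bash
python3 -m crank '[{"tx":0,"ty":0,"tz":3.6,"twist":0,"grip":0},{"tx":0,"ty":0,"tz":3.6,"twist":0,"grip":0},{"tx":0,"ty":0,"tz":3.6,"twist":0,"grip":0},{"tx":0,"ty":0,"tz":3.6,"twist":0,"grip":0},{"tx":0,"ty":0,"tz":3.6,"twist":0,"grip":0},{"tx":0,"ty":0,"tz":0,"twist":0,"grip":0},{"tx":0,"ty":0,"tz":0,"twist":0,"grip":0},{"tx":1,"ty":0,"tz":0,"twist":0,"grip":0},{"tx":1,"ty":0,"tz":0,"twist":0,"grip":0},{"tx":0.5,"ty":0,"tz":0,"twist":0,"grip":0},{"tx":0.5,"ty":0,"tz":0,"twist":0,"grip":0},{"tx":0,"ty":0,"tz":0,"twist":0,"grip":0}]'
python3 -c "
from h import *
print(own(.6153,-.0111,.2750))"
```

```text
time: 6.05
tool_pos: [0.4668, -0.0531, 0.0364]
ee_rot: [-3.141, -0.0, 0.276]
wrist_force: [0.2, 0.1, 0.7]
width: 0.0005
(array([-1.5433e+02, -1.3000e-01,  3.6420e+01,  6.0000e-02]), array([0.21, 0.11, 0.69]))
```

```bash
python3 -m crank '[{"tx":0.5,"ty":0,"tz":0,"twist":0,"grip":0},{"tx":0.5,"ty":0,"tz":0,"twist":0,"grip":0},{"tx":0.5,"ty":0,"tz":0,"twist":0,"grip":0},{"tx":0.5,"ty":0,"tz":0,"twist":0,"grip":0},{"tx":0.5,"ty":0,"tz":0,"twist":0,"grip":0},{"tx":0.5,"ty":0,"tz":0,"twist":0,"grip":0},{"tx":0.5,"ty":0,"tz":0,"twist":0,"grip":0},{"tx":0.5,"ty":0,"tz":0,"twist":0,"grip":0},{"tx":0.3,"ty":0,"tz":0,"twist":0,"grip":0}]'
python3 - <<'E'
from h import *
print(own(.6153,-.0111,.2750))
p=shot('side');save(p,'s2.png')
f=cv2.resize(p['frame'][150:250,220:360],None,fx=4,fy=4);cv2.imwrite('pics/s2c.png',f[:,:,::-1])
E
```

```text
time: 7.18
tool_pos: [0.508, -0.0415, 0.0364]
ee_rot: [-3.141, 0.0, 0.276]
wrist_force: [-1.2, 0.8, -0.1]
width: 0.0004
(array([-1.115e+02, -1.300e-01,  3.639e+01,  5.000e-02]), array([-1.21,  0.77, -0.05]))
```

View pics/s2c.png

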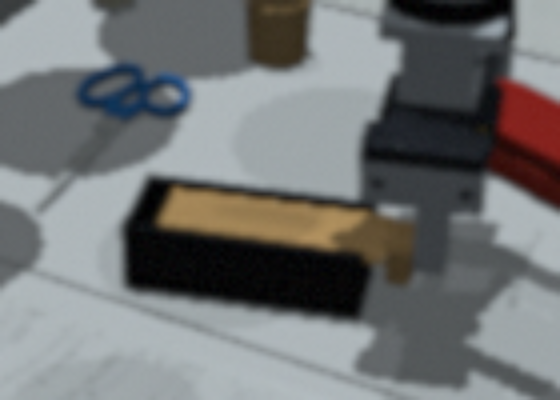

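```bash
python3 -m crank '[{"tx":0.3,"ty":0,"tz":0,"twist":0,"grip":0},{"tx":0.3,"ty":0,"tz":0,"twist":0,"grip":0},{"tx":0.2,"ty":0,"tz":0,"twist":0,"grip":0},{"tx":0.1,"ty":0,"tz":0,"twist":0,"grip":0},{"tx":0,"ty":0,"tz":0,"twist":0,"grip":0}]'
python3 - <<'E'
from h import *
print(own(.6153,-.0111,.2750))
E
for i in 1 ; do python3 -m crank '[{"tx":0.1,"ty":0,"tz":0,"twist":0,"grip":0},{"tx":0,"ty":0,"tz":0,"twist":0,"grip":0}]'; done
python3 - <<'E'
from h import *
print(own(.6153,-.0111,.2750))
E
```

```text
time: 7.85
tool_pos: [0.5166, -0.0392, 0.0365]
ee_rot: [3.141, -0.0, 0.276]
wrist_force: [-1.4, 0.0, -1.1]
width: 0.0004
(array([-1.0258e+02, -2.1000e-01,  3.6540e+01,  5.0000e-02]), array([-1.37,  0.03, -1.06]))
time: 8.1
tool_pos: [0.5175, -0.0389, 0.0366]
ee_rot: [3.141, -0.0, 0.276]
wrist_force: [-0.7, 0.4, -1.9]
width: 0.0005
(array([-1.0164e+02, -2.3000e-01,  3.6590e+01,  4.0000e-02]), array([-0.67,  0.42, -1.86]))
```

```bash
python3 -m crank '[{"tx":0.1,"ty":0,"tz":0,"twist":0,"grip":0},{"tx":0,"ty":0,"tz":0,"twist":0,"grip":0}]'; python3 -m crank '[{"tx":0.1,"ty":0,"tz":0,"twist":0,"grip":0},{"tx":0,"ty":0,"tz":0,"twist":0,"grip":0}]'
python3 - <<'E'
from h import *
print(own(.6153,-.0111,.2750))
p=shot('side')
f=cv2.resize(p['frame'][150:250,220:360],None,fx=5,fy=5,interpolation=cv2.INTER_CUBIC);cv2.imwrite('pics/s3c.png',f[:,:,::-1])
p=shot('scene')
f=cv2.resize(p['frame'][180:270,210:330],None,fx=5,fy=5,interpolation=cv2.INTER_CUBIC);cv2.imwrite('pics/c3c.png',f[:,:,::-1])
E
```

```text
time: 8.35
tool_pos: [0.5185, -0.0386, 0.0366]
ee_rot: [3.141, -0.0, 0.276]
wrist_force: [-0.6, -0.8, 0.1]
width: 0.0005
time: 8.6
tool_pos: [0.5191, -0.0385, 0.0366]
ee_rot: [3.141, 0.001, 0.276]
wrist_force: [-2.8, -0.3, 0.7]
width: 0.0007
(array([-9.998e+01, -2.300e-01,  3.657e+01,  5.000e-02]), array([-2.8 , -0.34,  0.71]))
```

View pics/s3c.png

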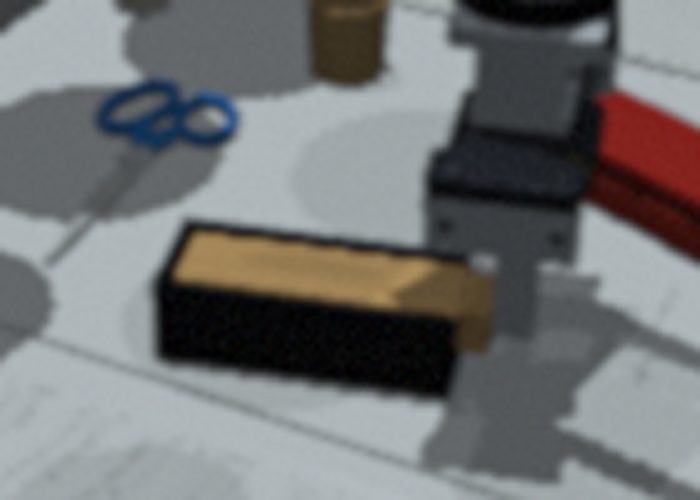

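View pics/c3c.png

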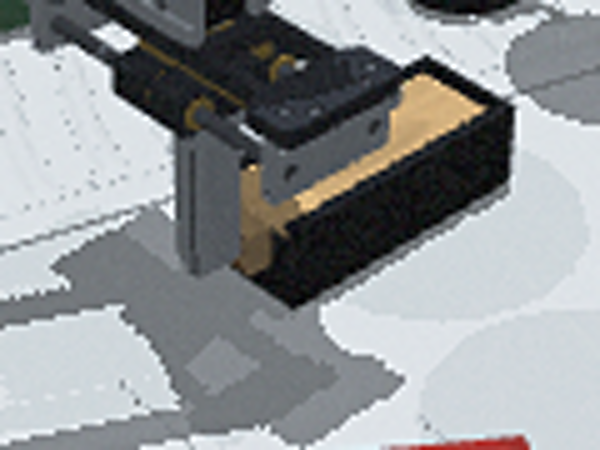

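```bash
python3 -m crank '[{"tx":0.05,"ty":0,"tz":0,"twist":0,"grip":0},{"tx":0,"ty":0,"tz":0,"twist":0,"grip":0}]'; python3 -m crank '[{"tx":0.05,"ty":0,"tz":0,"twist":0,"grip":0},{"tx":0,"ty":0,"tz":0,"twist":0,"grip":0}]'
python3 -c "
from h import *
print(own(.6153,-.0111,.2750))"
```

```text
time: 8.95
tool_pos: [0.5192, -0.0385, 0.0366]
ee_rot: [3.142, 0.002, 0.276]
wrist_force: [-5.4, -2.3, 3.1]
width: 0.0004
time: 9.2
tool_pos: [0.5192, -0.0385, 0.0365]
ee_rot: [3.142, 0.003, 0.276]
wrist_force: [-7.0, -1.5, 3.1]
width: 0.0007
(array([-9.996e+01, -2.300e-01,  3.654e+01,  4.000e-02]), array([-7.  , -1.46,  3.07]))
```

```bash
python3 -m crank '[{"tx":-1,"ty":0,"tz":0,"twist":0,"grip":0},{"tx":-1,"ty":0,"tz":0,"twist":0,"grip":0},{"tx":0,"ty":0,"tz":-5,"twist":0,"grip":0},{"tx":0,"ty":0,"tz":-5,"twist":0,"grip":1},{"tx":0,"ty":0,"tz":-5,"twist":0,"grip":1},{"tx":0,"ty":0,"tz":-5,"twist":0,"grip":1},{"tx":0,"ty":0,"tz":-4,"twist":0,"grip":1},{"tx":0,"ty":0,"tz":0,"twist":0,"grip":1},{"tx":0,"ty":0,"tz":0,"twist":0,"grip":1}]'
python3 - <<'E'
from h import *
V=[shot(n) for n in ['wrist','scene','side']]; save(V[0],'w4.png')
vs=[]
for p in V:
    b=best(p,'base'); c=best(p,'cover_grip'); print(b and b['conf'],c and c['conf'])
    u=np.zeros((420,560),bool)
    u|=b['region']; c=c['region']
    # block only counts as ignore outside box: ignore the cover
    vs.append((p,u|c,c))
for sub in [vs,vs[:1],vs[1:2],vs[2:]]:
    # treat cover mask pixels as ignore
    x,e=fitbase(sub,[.615,-.011,.27]); print(np.round(x,4),np.degrees(x[2]).round(2),round(e,3))
E
```

```text
time: 10.32
tool_pos: [0.5006, -0.0435, 0.2753]
ee_rot: [-3.141, 0.001, 0.276]
wrist_force: [-0.1, 0.5, -0.2]
width: 0.0571
0.72 0.69
0.98 0.92
0.89 0.67
[ 0.6158 -0.0105  0.2687] 15.4 0.115
[ 0.6158 -0.0105  0.2685] 15.38 0.069
[ 0.6185 -0.0097  0.2796] 16.02 0.12
[ 0.6175 -0.0135  0.3034] 17.38 0.144
```

View pics/w4.png

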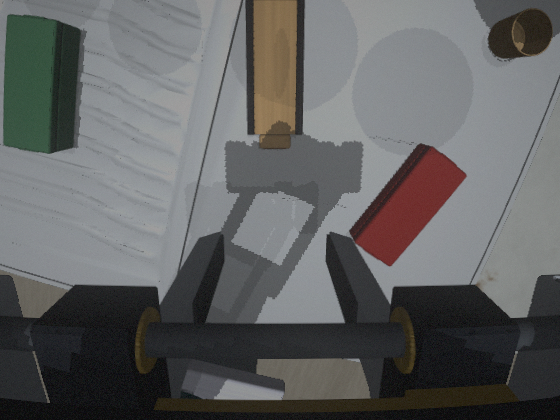

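```bash
python3 -m crank '[{"tx":-3,"ty":0,"tz":-1,"twist":0,"grip":1},{"tx":-3,"ty":0,"tz":-1,"twist":0,"grip":1},{"tx":-3,"ty":0,"tz":-1,"twist":0,"grip":1},{"tx":0,"ty":0,"tz":0,"twist":0,"grip":1},{"tx":0,"ty":0,"tz":0,"twist":0,"grip":1}]'
python3 - <<'E'
from h import *
p=shot('wrist'); f=p['frame'].copy()
b=best(p,'base'); c=best(p,'cover_grip'); print(b['conf'],c['conf'])
c_=c['region']
x,e=fitbase([(p,b['region']|c_,c_)],[.615,-.011,.27]); print('base',np.round(x,4),np.degrees(x[2]).round(2),round(e,3))
D=[box(*x,0,h=.05)]
for q,h,x0 in [('green_box',.054,[.526,.2535,.084]),('red_box',.04,[.5023,-.2178,-.3616])]:
    d=best(p,q)
    if d:
        y,e=fit([(p,d['region'])],x0,0,h); print(q,d['conf'],np.round(y,4),np.degrees(y[2]).round(2),round(e,3)); D.append(box(*y,0,h=h))
for q in proj(p,np.vstack(D)): cv2.circle(f,tuple(int(v) for v in q.round()),2,(255,0,255),-1)
cv2.imwrite('pics/w5.png',f[:,:,::-1]); np.save('w5.npy',p['frame'])
E
```

```text
time: 11.4
tool_pos: [0.4149, -0.0679, 0.3062]
ee_rot: [-3.141, -0.0, 0.276]
wrist_force: [0.5, -0.7, -0.2]
width: 0.0938
0.61 0.63
base [ 0.6166 -0.0096  0.288 ] 16.5 0.04
green_box 0.58 [0.524  0.2575 0.1468] 8.41 0.045
red_box 0.66 [ 0.4995 -0.217  -0.3499] -20.05 0.045
```

View pics/w5.png

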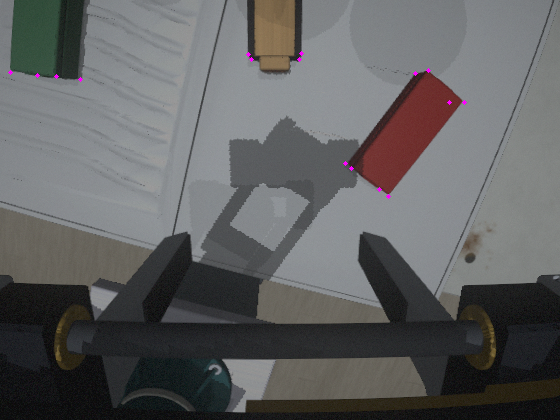

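```bash
python3 -m crank '[{"tx":4,"ty":0,"tz":0,"twist":0,"grip":1},{"tx":4,"ty":0,"tz":0,"twist":0,"grip":1},{"tx":4,"ty":0,"tz":0,"twist":0,"grip":1},{"tx":4,"ty":0,"tz":0,"twist":0,"grip":1},{"tx":4,"ty":0,"tz":0,"twist":0,"grip":1},{"tx":0,"ty":0,"tz":0,"twist":0,"grip":1},{"tx":0,"ty":0,"tz":0,"twist":0,"grip":1}]'
python3 - <<'E'
from h import *
p=shot('wrist'); f=p['frame'].copy()
b=best(p,'base'); c=best(p,'cover_grip'); print(b['conf'],c['conf'])
c_=c['region']
x,e=fitbase([(p,b['region']|c_,c_)],[.615,-.011,.27]); print('base',np.round(x,4),np.degrees(x[2]).round(2),round(e,3))
D=[box(*x,0,h=.05)]
for q,h,x0 in [('green_box',.054,[.526,.2535,.084]),('red_box',.04,[.5023,-.2178,-.3616])]:
    d=best(p,q)
    if d:
        y,e=fit([(p,d['region'])],x0,0,h); print(q,d['conf'],np.round(y,4),np.degrees(y[2]).round(2),round(e,3)); D.append(box(*y,0,h=h))
for q in proj(p,np.vstack(D)): cv2.circle(f,tuple(int(v) for v in q.round()),2,(255,0,255),-1)
cv2.imwrite('pics/w6.png',f[:,:,::-1])
E
```

```text
time: 12.52
tool_pos: [0.6067, -0.0135, 0.3059]
ee_rot: [-3.141, 0.001, 0.276]
wrist_force: [0.0, -1.0, 0.1]
width: 0.0938
0.85 0.88
base [ 0.6147 -0.0105  0.2744] 15.72 0.044
green_box 0.64 [0.524  0.2562 0.0908] 5.2 0.055
red_box 0.58 [ 0.5007 -0.2174 -0.3473] -19.9 0.455
```

View pics/w6.png

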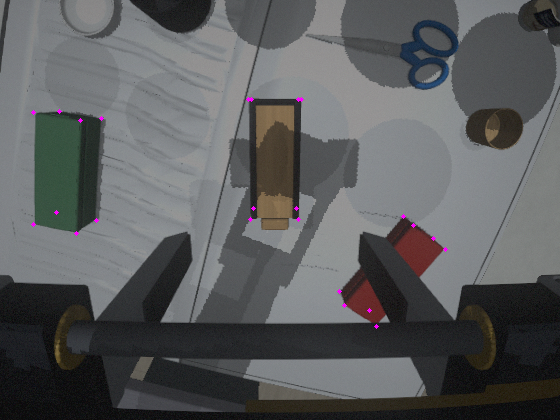

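```bash
python3 -m crank '[{"tx":-0.1,"ty":-4.7,"tz":0,"twist":0,"grip":1},{"tx":-0.1,"ty":-4.7,"tz":0,"twist":0,"grip":1},{"tx":-0.1,"ty":-4.7,"tz":0,"twist":0,"grip":1},{"tx":-0.1,"ty":-4.7,"tz":0,"twist":0,"grip":1},{"tx":-0.1,"ty":-4.7,"tz":0,"twist":0,"grip":1},{"tx":-0.1,"ty":-4.6,"tz":0,"twist":0,"grip":1},{"tx":0,"ty":0,"tz":2,"twist":10.6,"grip":1},{"tx":0,"ty":0,"tz":2,"twist":0,"grip":1},{"tx":0,"ty":0,"tz":2,"twist":0,"grip":1},{"tx":0,"ty":0,"tz":0,"twist":0,"grip":1},{"tx":0,"ty":0,"tz":0,"twist":0,"grip":1}]'
python3 - <<'E'
from h import *
p=shot('wrist'); f=p['frame'].copy()
d=best(p,'green_box')
y,e=fit([(p,d['region'])],[.525,.255,.09],0,.054); print(d['conf'],np.round(y,4),np.degrees(y[2]).round(2),round(e,3))
print(own(*y))
for q in proj(p,box(*y,0,h=.054)): cv2.circle(f,tuple(int(v) for v in q.round()),2,(255,0,255),-1)
cv2.imwrite('pics/w7.png',f[:,:,::-1])
E
```

```text
time: 14.15
tool_pos: [0.5248, 0.255, 0.2478]
ee_rot: [-3.141, -0.002, 0.09]
wrist_force: [-0.5, -0.6, 0.3]
width: 0.0939
0.88 [0.5247 0.2554 0.0862] 4.94 0.022
(array([ 3.9000e-01, -2.2000e-01,  2.4818e+02,  2.5000e-01]), array([0.28, 0.15, 0.2 ]))
```

View pics/w7.png

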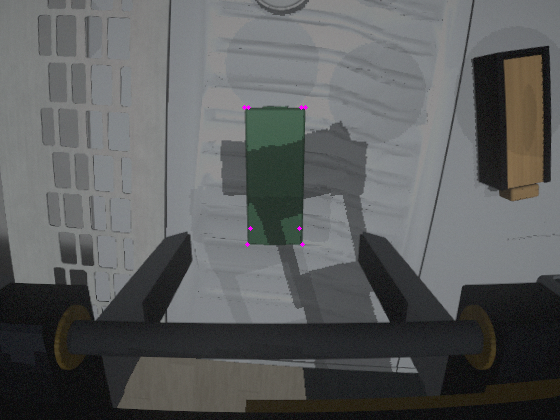

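```bash
python3 -m crank '[{"tx":0,"ty":0,"tz":4,"twist":0,"grip":1},{"tx":0,"ty":0,"tz":4,"twist":0,"grip":1},{"tx":0,"ty":0,"tz":4,"twist":0,"grip":1},{"tx":0,"ty":0,"tz":4,"twist":0,"grip":1},{"tx":0,"ty":0,"tz":3,"twist":0,"grip":1},{"tx":0,"ty":0,"tz":2,"twist":0,"grip":1},{"tx":0,"ty":0,"tz":1,"twist":0,"grip":1},{"tx":0,"ty":0,"tz":0,"twist":0,"grip":1},{"tx":0,"ty":0,"tz":0,"twist":0,"grip":0.5},{"tx":0,"ty":0,"tz":0,"twist":0,"grip":0.5},{"tx":0,"ty":0,"tz":0,"twist":0,"grip":0.5},{"tx":0,"ty":0,"tz":0,"twist":0,"grip":0.5}]'
```

```text
time: 15.75
tool_pos: [0.5249, 0.2552, 0.027]
ee_rot: [-3.141, -0.001, 0.091]
wrist_force: [-0.5, -0.6, 1.5]
width: 0.0621
```

```bash
python3 -m crank '[{"tx":0,"ty":0,"tz":-1,"twist":0,"grip":0.4},{"tx":0,"ty":0,"tz":-2,"twist":0,"grip":0.4},{"tx":0,"ty":0,"tz":-3,"twist":0,"grip":0.4},{"tx":0,"ty":0,"tz":-4,"twist":0,"grip":0.4},{"tx":0,"ty":0,"tz":-3,"twist":0,"grip":0.4},{"tx":0,"ty":0,"tz":-1,"twist":0,"grip":0.4},{"tx":0,"ty":0,"tz":0,"twist":0,"grip":0.4},{"tx":0,"ty":0,"tz":0,"twist":0,"grip":0.4}]'
python3 - <<'E'
from h import *
p=shot('wrist'); f=p['frame'].copy(); o=get_obs()
d=best(p,'green_box'); 
print(d['conf'],d['region'].sum())
cs,_=cv2.findContours(d['region'].astype(np.uint8),cv2.RETR_EXTERNAL,cv2.CHAIN_APPROX_NONE); cv2.drawContours(f,cs,-1,(255,0,0),1)
for q in proj(p,box(o['tool_pos'][0],o['tool_pos'][1],o['ee_rot'][2],o['tool_pos'][2]-.027,h=.054)): cv2.circle(f,tuple(int(v) for v in q.round()),2,(255,0,255),-1)
cv2.imwrite('pics/w8.png',f[:,:,::-1]); print(o['tool_pos'],o['ee_rot'],o['wrist_force'])
E
```

```text
time: 16.75
tool_pos: [0.5236, 0.2548, 0.1643]
ee_rot: [3.141, 0.004, 0.091]
wrist_force: [-0.6, 0.3, -4.0]
width: 0.0617
0.88 35439
[0.52356421 0.25477001 0.16420964] [3.14050667 0.00384458 0.09073863] [-0.68848276 -0.04323898 -2.13275292]
```

View pics/w8.png

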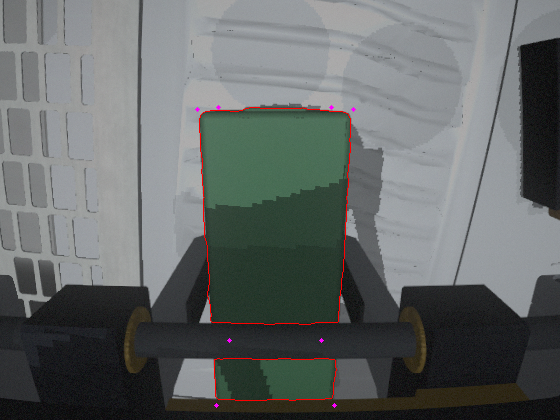

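```bash
python3 -m crank '[{"tx":0.5,"ty":2,"tz":0,"twist":0,"grip":0.4},{"tx":1,"ty":4.1,"tz":0,"twist":0,"grip":0.4},{"tx":1,"ty":4.1,"tz":0,"twist":0,"grip":0.4},{"tx":1,"ty":4.1,"tz":0,"twist":0,"grip":0.4},{"tx":1,"ty":4.1,"tz":0,"twist":0,"grip":0.4},{"tx":1,"ty":4.1,"tz":0,"twist":0,"grip":0.4},{"tx":0.7,"ty":3,"tz":0,"twist":-3,"grip":0.4},{"tx":0.4,"ty":1.8,"tz":0,"twist":-4,"grip":0.4},{"tx":0,"ty":0,"tz":0,"twist":-3.5,"grip":0.4},{"tx":0,"ty":0,"tz":0,"twist":0,"grip":0.4},{"tx":0,"ty":0,"tz":0,"twist":0,"grip":0.4},{"tx":0,"ty":0,"tz":0,"twist":0,"grip":0.4}]'
python3 - <<'E'
from h import *
print(own(.6147,-.0108,.2742), get_obs()['ee_rot'])
p=shot('wrist'); save(p,'w9.png')
for n in ['scene','side']: p=shot(n); save(p,n+'9.png')
E
```

```text
time: 18.35
tool_pos: [0.6159, -0.0104, 0.1665]
ee_rot: [3.141, 0.0, 0.274]
wrist_force: [-0.7, -0.5, -2.3]
width: 0.0618
(array([ 1.2200e+00,  5.0000e-02,  1.6649e+02, -2.0000e-02]), array([-0.66, -0.54, -2.3 ])) [3.14144624e+00 4.48442724e-06 2.73810540e-01]
```

View pics/scene9.png

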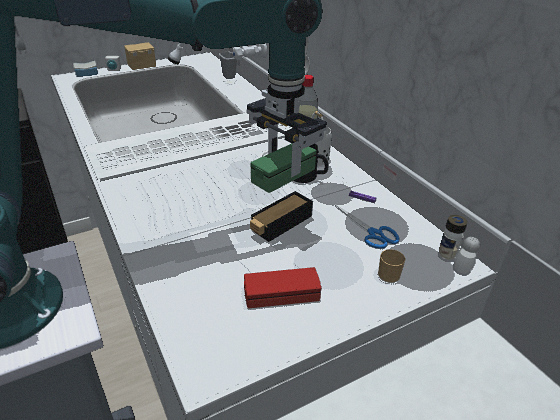

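View pics/w9.png

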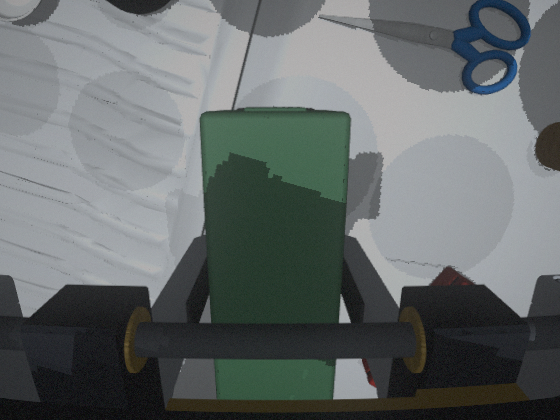

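```bash
python3 -m crank '[{"tx":-0.1,"ty":0,"tz":2,"twist":0,"grip":0.4},{"tx":0,"ty":0,"tz":2,"twist":0,"grip":0.4},{"tx":0,"ty":0,"tz":2,"twist":0,"grip":0.4},{"tx":0,"ty":0,"tz":1.5,"twist":0,"grip":0.4},{"tx":0,"ty":0,"tz":0.5,"twist":0,"grip":0.4},{"tx":0,"ty":0,"tz":0,"twist":0,"grip":0.4},{"tx":0,"ty":0,"tz":0,"twist":0,"grip":0.4}]'
python3 - <<'E'
from h import *
print(own(.6147,-.0108,.2742), get_obs()['ee_rot'])
p=shot('side')
f=cv2.resize(p['frame'][140:240,230:340],None,fx=5,fy=5,interpolation=cv2.INTER_CUBIC);cv2.imwrite('pics/s10.png',f[:,:,::-1])
p=shot('scene')
f=cv2.resize(p['frame'][150:250,230:340],None,fx=5,fy=5,interpolation=cv2.INTER_CUBIC);cv2.imwrite('pics/c10.png',f[:,:,::-1])
E
```

```text
time: 19.38
tool_pos: [0.6157, -0.0107, 0.0876]
ee_rot: [3.141, -0.002, 0.274]
wrist_force: [-0.6, -0.3, -2.6]
width: 0.0618
(array([ 1.010e+00, -2.300e-01,  8.764e+01, -1.000e-02]), array([-0.64, -0.31, -2.6 ])) [ 3.14075086e+00 -1.96685829e-03  2.74031388e-01]
```

View pics/s10.png

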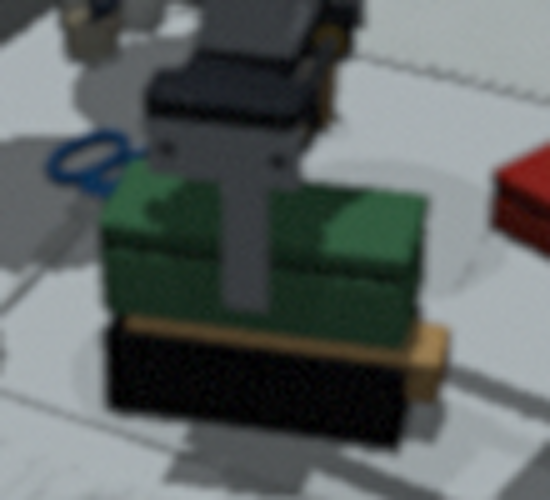

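View pics/c10.png

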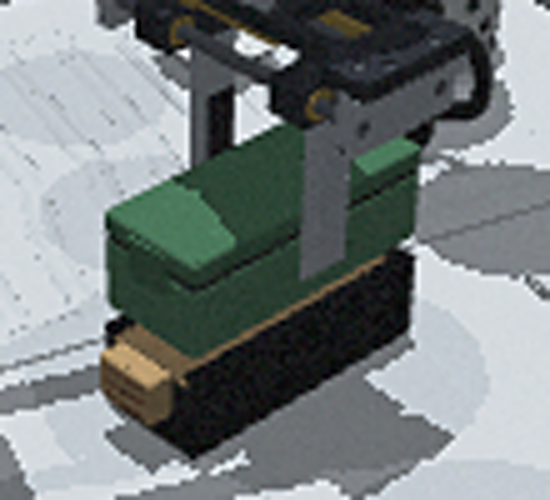

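```bash
python3 -m crank '[{"tx":-0.1,"ty":0,"tz":0.3,"twist":0,"grip":0.4},{"tx":0,"ty":0,"tz":0.3,"twist":0,"grip":0.4},{"tx":0,"ty":0,"tz":0.2,"twist":0,"grip":0.4},{"tx":0,"ty":0,"tz":0.1,"twist":0,"grip":0.4},{"tx":0,"ty":0,"tz":0,"twist":0,"grip":0.4}]'
python3 -c "
from h import *
print(own(.6147,-.0108,.2742))"
```

```text
time: 20.1
tool_pos: [0.614, -0.011, 0.0774]
ee_rot: [-3.142, 0.0, 0.274]
wrist_force: [0.3, -0.8, -2.4]
width: 0.0619
(array([-6.900e-01,  2.000e-02,  7.739e+01, -1.000e-02]), array([ 0.27, -0.78, -2.39]))
```

```bash
python3 -m crank '[{"tx":0,"ty":0,"tz":0.05,"twist":0,"grip":0.4},{"tx":0,"ty":0,"tz":0.05,"twist":0,"grip":0.4},{"tx":0,"ty":0,"tz":0,"twist":0,"grip":0.4}]'
python3 -c "
from h import *
print(own(.6147,-.0108,.2742))"
```

```text
time: 20.48
tool_pos: [0.6142, -0.0109, 0.077]
ee_rot: [3.141, -0.001, 0.274]
wrist_force: [-1.4, -0.1, -0.3]
width: 0.0618
(array([-5.500e-01,  1.000e-02,  7.699e+01, -1.000e-02]), array([-1.36, -0.09, -0.35]))
```

```bash
python3 -m crank '[{"tx":0,"ty":0,"tz":0.05,"twist":0,"grip":0.4},{"tx":0,"ty":0,"tz":0,"twist":0,"grip":0.4}]'
python3 - <<'E'
from h import *
p=shot('side')
f=cv2.resize(p['frame'][140:240,230:340],None,fx=5,fy=5,interpolation=cv2.INTER_CUBIC)
p2=shot('scene')
g=cv2.resize(p2['frame'][150:250,230:340],None,fx=5,fy=5,interpolation=cv2.INTER_CUBIC);cv2.imwrite('pics/c11.png',g[:,:,::-1]);cv2.imwrite('pics/s11.png',f[:,:,::-1])
E
```

```text
time: 20.72
tool_pos: [0.6142, -0.011, 0.077]
ee_rot: [3.141, -0.001, 0.274]
wrist_force: [-2.5, -0.1, 4.3]
width: 0.0622
```

View pics/s11.png

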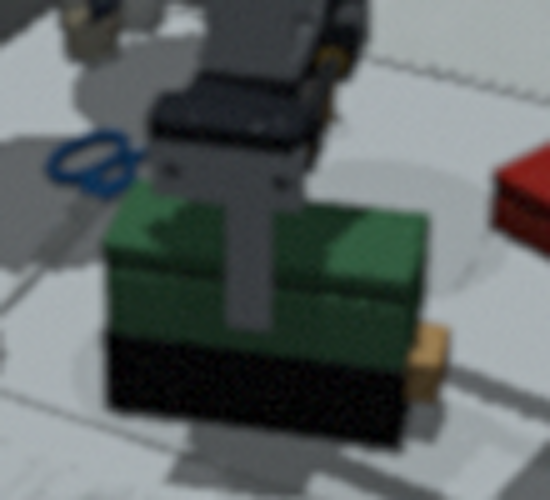

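View pics/c11.png

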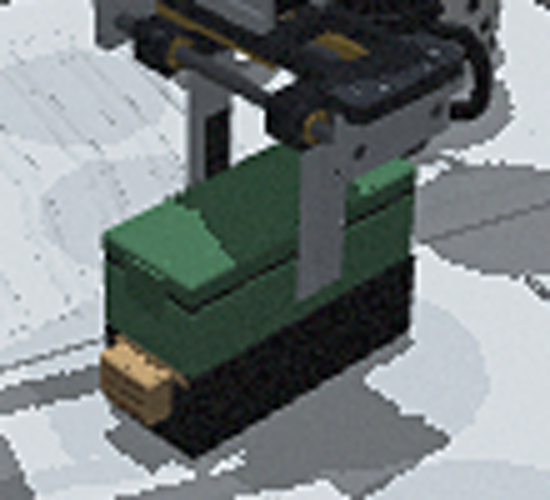

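```bash
python3 -m crank '[{"tx":0,"ty":0,"tz":-0.05,"twist":0,"grip":1},{"tx":0,"ty":0,"tz":0,"twist":0,"grip":1},{"tx":0,"ty":0,"tz":0,"twist":0,"grip":1},{"tx":0,"ty":0,"tz":0,"twist":0,"grip":1},{"tx":0,"ty":0,"tz":-2,"twist":0,"grip":1},{"tx":0,"ty":0,"tz":-4,"twist":0,"grip":1},{"tx":0,"ty":0,"tz":-5,"twist":0,"grip":1},{"tx":0,"ty":0,"tz":-5,"twist":0,"grip":1},{"tx":0,"ty":0,"tz":-4,"twist":0,"grip":1},{"tx":0,"ty":0,"tz":-3,"twist":0,"grip":1},{"tx":0,"ty":0,"tz":0,"twist":0,"grip":1},{"tx":0,"ty":0,"tz":0,"twist":0,"grip":1}]'
python3 - <<'E'
from h import *
p=shot('wrist'); f=p['frame'].copy()
d=best(p,'green_box')
y,e=fit([(p,d['region'])],[.6145,-.011,.27],.05,.054); print(d['conf'],np.round(y,4),np.degrees(y[2]).round(2),round(e,3))
d=best(p,'red_box'); print(d and pix2w(p,d['centre'],.04))
for q in proj(p,np.vstack([box(*y,.05,h=.054)])): cv2.circle(f,tuple(int(v) for v in q.round()),2,(255,0,255),-1)
cv2.imwrite('pics/w12.png',f[:,:,::-1])
s=shot('side'); c=shot('scene')
for n,v in [('side',s),('scene',c)]:
    b=best(v,'base'); g=best(v,'green_box'); r=best(v,'red_box')
    yy,e=fit([(v,g['region'])],[.6145,-.011,.27],.05,.054); print(n,np.round(yy,4),np.degrees(yy[2]).round(2),e)
f=np.hstack([cv2.resize(s['frame'][140:240,230:340],None,fx=3.6,fy=3.6,interpolation=cv2.INTER_CUBIC),cv2.resize(c['frame'][150:250,230:340],None,fx=3.6,fy=3.6,interpolation=cv2.INTER_CUBIC)])
cv2.imwrite('pics/cs12.png',f[:,:,::-1])
E
```

```text
time: 22.32
tool_pos: [0.6137, -0.0109, 0.3047]
ee_rot: [-3.141, 0.002, 0.274]
wrist_force: [0.2, -0.6, -0.9]
width: 0.0942
0.69 [ 0.6137 -0.0104  0.2722] 15.59 0.026
[ 0.53502951 -0.21990495  0.04      ]
side [ 0.6161 -0.0119  0.27  ] 15.47 0.04549771547317505
scene [ 0.6162 -0.011   0.3267] 18.72 0.07097196578979492
```

View pics/w12.png

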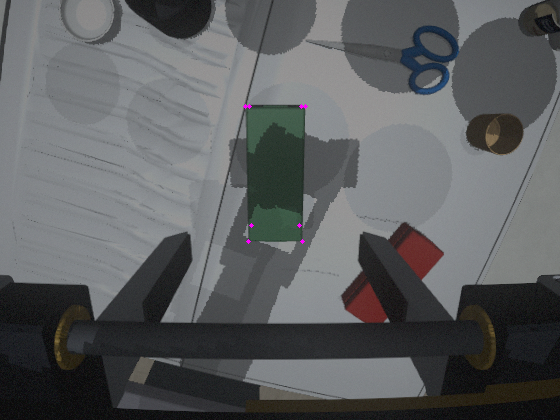

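View pics/cs12.png

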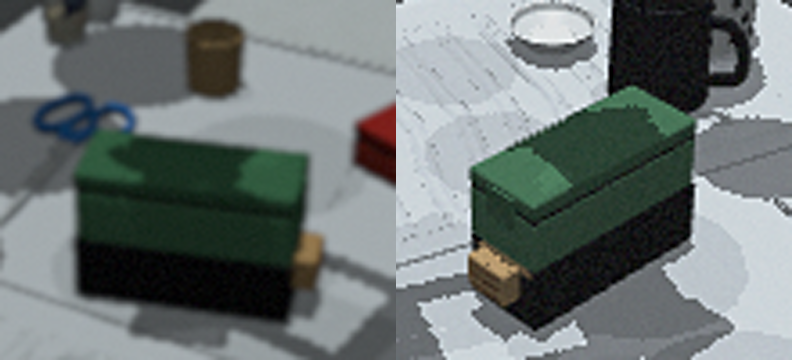

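```bash
python3 -m crank '[{"tx":-3.3,"ty":3.35,"tz":0,"twist":0,"grip":1},{"tx":-3.3,"ty":3.35,"tz":0,"twist":0,"grip":1},{"tx":-3.3,"ty":3.35,"tz":0,"twist":0,"grip":1},{"tx":-3.3,"ty":3.35,"tz":0,"twist":0,"grip":1},{"tx":-3.3,"ty":3.35,"tz":0,"twist":0,"grip":1},{"tx":0,"ty":0,"tz":1,"twist":9,"grip":1},{"tx":0,"ty":0,"tz":2,"twist":9,"grip":1},{"tx":0,"ty":0,"tz":2,"twist":9,"grip":1},{"tx":0,"ty":0,"tz":1,"twist":9,"grip":1},{"tx":0,"ty":0,"tz":0,"twist":0,"grip":1},{"tx":0,"ty":0,"tz":0,"twist":0,"grip":1}]'
python3 - <<'E'
from h import *
p=shot('wrist'); f=p['frame'].copy()
d=best(p,'red_box')
y,e=fit([(p,d['region'])],[.5,-.217,-.35],0,.04); print(d['conf'],np.round(y,4),np.degrees(y[2]).round(2),round(e,3))
print(own(*y))
for q in proj(p,box(*y,0,h=.04)): cv2.circle(f,tuple(int(v) for v in q.round()),2,(0,255,0),-1)
cv2.imwrite('pics/w13.png',f[:,:,::-1])
E
```

```text
time: 24.25
tool_pos: [0.5008, -0.217, 0.2473]
ee_rot: [3.141, -0.001, -0.352]
wrist_force: [-0.5, -0.7, -0.4]
width: 0.094
0.85 [ 0.5015 -0.2171 -0.3362] -19.26 0.019
(array([-6.7000e-01, -1.7000e-01,  2.4749e+02, -9.6000e-01]), array([0.58, 0.13, 0.57]))
```

View pics/w13.png

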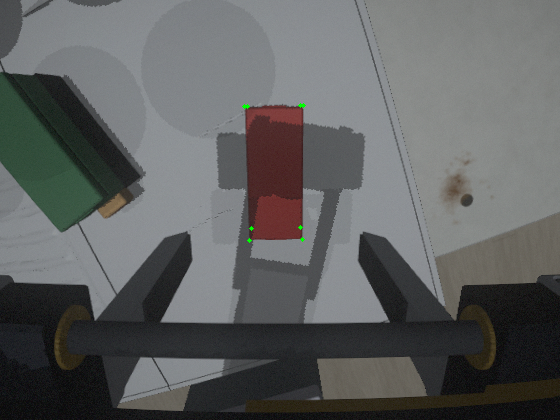

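```bash
python3 -m crank '[{"tx":0.05,"ty":0,"tz":4,"twist":-0.9,"grip":1},{"tx":0,"ty":0,"tz":4,"twist":0,"grip":1},{"tx":0,"ty":0,"tz":4,"twist":0,"grip":1},{"tx":0,"ty":0,"tz":4,"twist":0,"grip":1},{"tx":0,"ty":0,"tz":3.5,"twist":0,"grip":1},{"tx":0,"ty":0,"tz":2,"twist":0,"grip":1},{"tx":0,"ty":0,"tz":1,"twist":0,"grip":1},{"tx":0,"ty":0,"tz":0,"twist":0,"grip":1},{"tx":0,"ty":0,"tz":0,"twist":0,"grip":0.5},{"tx":0,"ty":0,"tz":0,"twist":0,"grip":0.5},{"tx":0,"ty":0,"tz":0,"twist":0,"grip":0.5},{"tx":0,"ty":0,"tz":0,"twist":0,"grip":0.5}]'
```

```text
time: 25.85
tool_pos: [0.5013, -0.2171, 0.022]
ee_rot: [3.142, -0.001, -0.339]
wrist_force: [-0.0, -0.7, 1.1]
width: 0.0623
```

```bash
python3 -m crank '[{"tx":0,"ty":0,"tz":-1,"twist":0,"grip":0.4},{"tx":0,"ty":0,"tz":-2,"twist":0,"grip":0.4},{"tx":0,"ty":0,"tz":-4,"twist":0,"grip":0.4},{"tx":0,"ty":0,"tz":-4,"twist":0,"grip":0.4},{"tx":0,"ty":0,"tz":-4,"twist":0,"grip":0.4},{"tx":0,"ty":0,"tz":-3,"twist":0,"grip":0.4},{"tx":0,"ty":0,"tz":-2,"twist":0,"grip":0.4},{"tx":0,"ty":0,"tz":0,"twist":0,"grip":0.4},{"tx":0,"ty":0,"tz":0,"twist":0,"grip":0.4}]'
python3 - <<'E'
from h import *
p=shot('wrist'); f=p['frame'].copy(); o=get_obs()
d=best(p,'red_box'); print(d['conf'],d['region'].sum())
cs,_=cv2.findContours(d['region'].astype(np.uint8),cv2.RETR_EXTERNAL,cv2.CHAIN_APPROX_NONE); cv2.drawContours(f,cs,-1,(0,255,255),1)
for q in proj(p,box(o['tool_pos'][0],o['tool_pos'][1],o['ee_rot'][2],o['tool_pos'][2]-.022,h=.04)): cv2.circle(f,tuple(int(v) for v in q.round()),2,(0,255,0),-1)
cv2.imwrite('pics/w14.png',f[:,:,::-1]); print(o['tool_pos'],o['ee_rot'],o['wrist_force'])
# move to target
t=np.array([.6140,-.0106]); yaw=o['ee_rot'][2]; dd=t-o['tool_pos'][:2]
print('tx,ty cm',100*(np.cos(yaw)*dd[0]+np.sin(yaw)*dd[1]),100*(np.sin(yaw)*dd[0]-np.cos(yaw)*dd[1]),'twist',-np.degrees(.2735-yaw))
E
```

```text
time: 26.98
tool_pos: [0.5004, -0.2167, 0.2201]
ee_rot: [-3.141, 0.002, -0.339]
wrist_force: [-0.8, -0.2, -3.4]
width: 0.0619
0.78 32469
[ 0.50024746 -0.21659341  0.2196903 ] [-3.14098359  0.00315113 -0.33861151] [-0.88811719  0.76095101 -3.3252489 ]
tx,ty cm 3.886687368616966 -23.208250570205593 twist -35.07140598505532
```

View pics/w14.png

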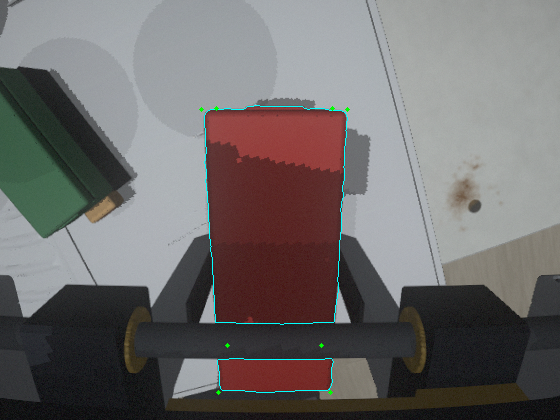

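```bash
python3 -m crank '[{"tx":0.3,"ty":-1.8,"tz":0,"twist":0,"grip":0.4},{"tx":0.7,"ty":-4,"tz":0,"twist":0,"grip":0.4},{"tx":0.7,"ty":-4,"tz":0,"twist":0,"grip":0.4},{"tx":0.7,"ty":-4,"tz":0,"twist":0,"grip":0.4},{"tx":0.7,"ty":-4,"tz":0,"twist":0,"grip":0.4},{"tx":0.5,"ty":-3.2,"tz":0,"twist":0,"grip":0.4},{"tx":0.3,"ty":-2.2,"tz":0,"twist":-5,"grip":0.4},{"tx":0,"ty":0,"tz":0,"twist":-9,"grip":0.4},{"tx":0,"ty":0,"tz":0,"twist":-9,"grip":0.4},{"tx":0,"ty":0,"tz":0,"twist":-8,"grip":0.4},{"tx":0,"ty":0,"tz":0,"twist":-4,"grip":0.4},{"tx":0,"ty":0,"tz":0,"twist":0,"grip":0.4}]'
python3 -m crank '[{"tx":0,"ty":0,"tz":0,"twist":0,"grip":0.4}]'
python3 -c "
from h import *
print(own(.6140,-.0106,.2735))"
```

```text
time: 28.58
tool_pos: [0.6147, -0.0099, 0.2207]
ee_rot: [-3.141, 0.001, 0.272]
wrist_force: [0.8, 0.3, -3.0]
width: 0.0616
time: 28.7
tool_pos: [0.6148, -0.0104, 0.2211]
ee_rot: [-3.141, 0.0, 0.272]
wrist_force: [0.7, -0.1, -2.4]
width: 0.0621
(array([ 8.2000e-01, -2.0000e-02,  2.2108e+02, -9.0000e-02]), array([ 0.74, -0.06, -2.44]))
```

Down to about 8 mm above the green box (TCP 0.134; seat at 0.126), correcting x.

```bash
python3 -m crank '[{"tx":-0.1,"ty":0,"tz":2,"twist":-0.1,"grip":0.4},{"tx":0,"ty":0,"tz":2,"twist":0,"grip":0.4},{"tx":0,"ty":0,"tz":2,"twist":0,"grip":0.4},{"tx":0,"ty":0,"tz":1.5,"twist":0,"grip":0.4},{"tx":0,"ty":0,"tz":0.8,"twist":0,"grip":0.4},{"tx":0,"ty":0,"tz":0.4,"twist":0,"grip":0.4},{"tx":0,"ty":0,"tz":0,"twist":0,"grip":0.4},{"tx":0,"ty":0,"tz":0,"twist":0,"grip":0.4}]'
python3 - <<'E'
from h import *
print(own(.6140,-.0106,.2735))
s=shot('side'); c=shot('scene')
f=np.hstack([cv2.resize(s['frame'][130:230,230:340],None,fx=3.6,fy=3.6,interpolation=cv2.INTER_CUBIC),cv2.resize(c['frame'][140:240,230:340],None,fx=3.6,fy=3.6,interpolation=cv2.INTER_CUBIC)])
cv2.imwrite('pics/cs15.png',f[:,:,::-1])
E
```

```text
time: 29.7
tool_pos: [0.6144, -0.0115, 0.1354]
ee_rot: [3.141, -0.002, 0.274]
wrist_force: [-0.3, 0.0, -2.0]
width: 0.0618
(array([ 1.1000e-01, -9.4000e-01,  1.3542e+02,  3.0000e-02]), array([-0.3 ,  0.03, -2.  ]))
```

View pics/cs15.png

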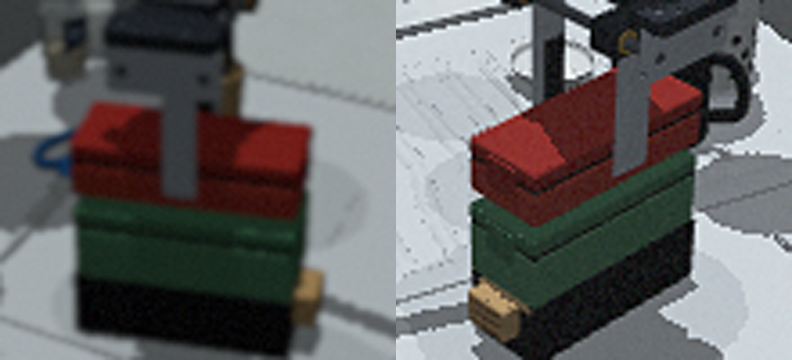

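```bash
python3 -m crank '[{"tx":0,"ty":-0.07,"tz":0.3,"twist":0,"grip":0.4},{"tx":0,"ty":0,"tz":0.3,"twist":0,"grip":0.4},{"tx":0,"ty":0,"tz":0.1,"twist":0,"grip":0.4},{"tx":0,"ty":0,"tz":0,"twist":0,"grip":0.4},{"tx":0,"ty":0,"tz":0,"twist":0,"grip":0.4}]'
python3 -c "
from h import *
print(own(.6140,-.0106,.2735))"
```

```text
time: 30.42
tool_pos: [0.6138, -0.0108, 0.1276]
ee_rot: [3.142, -0.0, 0.274]
wrist_force: [0.1, -0.2, -2.8]
width: 0.0619
(array([-2.8000e-01, -9.0000e-02,  1.2756e+02,  3.0000e-02]), array([ 0.13, -0.19, -2.75]))
```

```bash
python3 -m crank '[{"tx":0,"ty":0,"tz":0.05,"twist":0,"grip":0.4},{"tx":0,"ty":0,"tz":0.05,"twist":0,"grip":0.4},{"tx":0,"ty":0,"tz":0.05,"twist":0,"grip":0.4},{"tx":0,"ty":0,"tz":0,"twist":0,"grip":0.4}]'
python3 -c "
from h import *
print(own(.6140,-.0106,.2735))"
```

```text
time: 30.92
tool_pos: [0.6137, -0.0108, 0.1261]
ee_rot: [3.142, -0.0, 0.274]
wrist_force: [-0.5, -0.3, -2.8]
width: 0.0619
(array([-3.1000e-01, -8.0000e-02,  1.2609e+02,  3.0000e-02]), array([-0.53, -0.31, -2.82]))
```

```bash
python3 -m crank '[{"tx":0,"ty":0,"tz":0.05,"twist":0,"grip":0.4},{"tx":0,"ty":0,"tz":0,"twist":0,"grip":0.4}]'
python3 - <<'E'
from h import *
print(own(.6140,-.0106,.2735))
s=shot('side'); c=shot('scene')
f=np.hstack([cv2.resize(s['frame'][130:230,230:340],None,fx=3.6,fy=3.6,interpolation=cv2.INTER_CUBIC),cv2.resize(c['frame'][140:240,230:340],None,fx=3.6,fy=3.6,interpolation=cv2.INTER_CUBIC)])
cv2.imwrite('pics/cs16.png',f[:,:,::-1])
E
```

```text
time: 31.18
tool_pos: [0.6137, -0.0108, 0.126]
ee_rot: [3.141, -0.0, 0.274]
wrist_force: [-1.3, 0.7, -0.3]
width: 0.0621
(array([-3.0000e-01, -9.0000e-02,  1.2603e+02,  3.0000e-02]), array([-1.29,  0.68, -0.29]))
```

View pics/cs16.png

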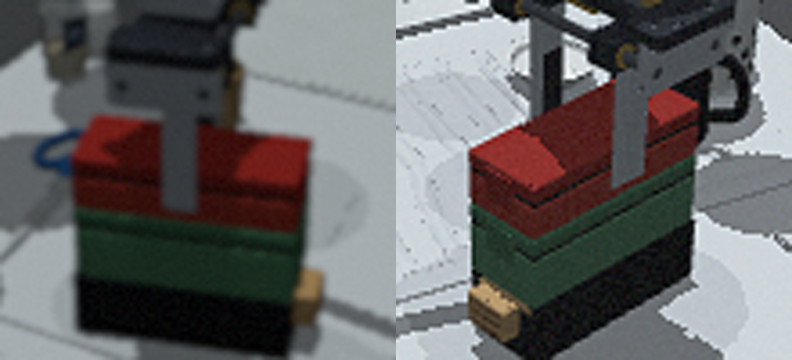

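Seated (unloaded) and in line. Release and rise.

```bash
python3 -m crank '[{"tx":0,"ty":0,"tz":0,"twist":0,"grip":1},{"tx":0,"ty":0,"tz":0,"twist":0,"grip":1},{"tx":0,"ty":0,"tz":0,"twist":0,"grip":1},{"tx":0,"ty":0,"tz":0,"twist":0,"grip":1},{"tx":0,"ty":0,"tz":-2,"twist":0,"grip":1},{"tx":0,"ty":0,"tz":-4,"twist":0,"grip":1},{"tx":0,"ty":0,"tz":-5,"twist":0,"grip":1},{"tx":0,"ty":0,"tz":-4,"twist":0,"grip":1},{"tx":0,"ty":0,"tz":-3,"twist":0,"grip":1},{"tx":0,"ty":0,"tz":0,"twist":0,"grip":1},{"tx":0,"ty":0,"tz":0,"twist":0,"grip":1}]'
python3 - <<'E'
from h import *
w=shot('wrist'); s=shot('side'); c=shot('scene'); save(w,'w17.png'); save(c,'scene17.png')
for n,v in [('wrist',w),('side',s),('scene',c)]:
    for q,z,h in [('red_box',.104,.04),('green_box',.05,.054),('base',0,.05)]:
        d=best(v,q)
        if d and (n!='wrist' or q=='red_box'):
            y,e=fit([(v,d['region'])],[.614,-.0106,.2735],z,h); print(n,q,d['conf'],np.round(y,4),np.degrees(y[2]).round(2),round(e,3))
f=np.hstack([cv2.resize(s['frame'][130:230,230:340],None,fx=3.6,fy=3.6,interpolation=cv2.INTER_CUBIC),cv2.resize(c['frame'][140:240,230:340],None,fx=3.6,fy=3.6,interpolation=cv2.INTER_CUBIC)])
cv2.imwrite('pics/cs17.png',f[:,:,::-1])
E
```

```text
time: 32.65
tool_pos: [0.6133, -0.0107, 0.3037]
ee_rot: [-3.141, 0.002, 0.274]
wrist_force: [0.1, 0.6, -1.4]
width: 0.0941
wrist red_box 0.58 [ 0.6134 -0.0104  0.2738] 15.69 0.021
side red_box 0.58 [ 0.6159 -0.0119  0.3003] 17.2 0.074
side green_box 0.73 [ 0.6137 -0.0094  0.3311] 18.97 0.419
side base 0.82 [ 0.609  -0.0052  0.1233] 7.06 0.526
scene red_box 0.74 [ 0.6167 -0.0105  0.2909] 16.67 0.088
scene green_box 0.96 [ 0.6144 -0.0142  0.332 ] 19.02 0.466
scene base 0.81 [ 0.6154 -0.0109  0.2429] 13.91 0.534
```

View pics/cs17.png

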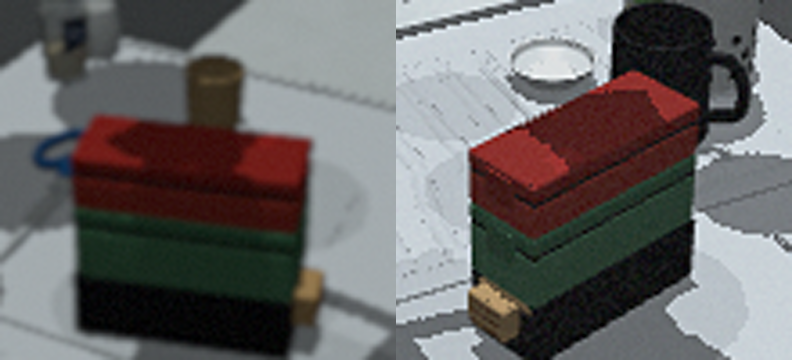

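View pics/w17.png

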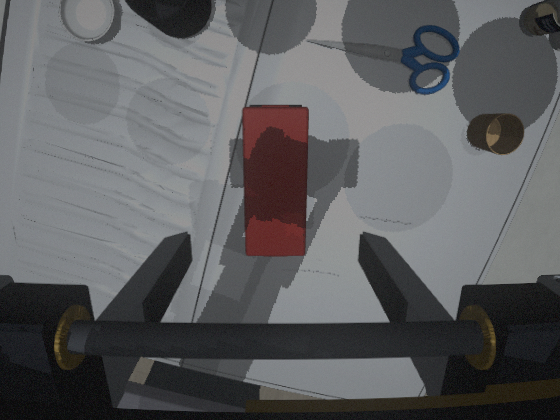

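View pics/scene17.png

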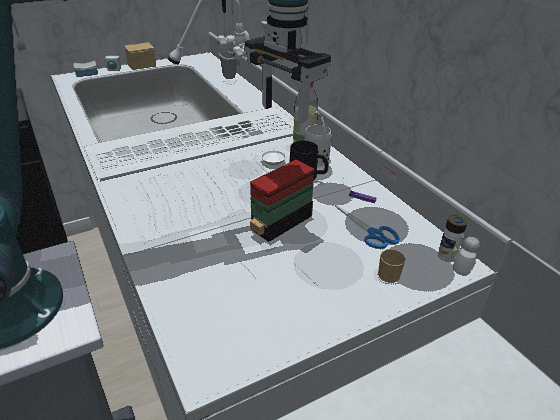

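```bash
python3 -c "
from h import *
print(ticket.close_job())"
```

```text
the job is handed in; nothing more can be done
None
```

The lunch set is stacked and the job was handed in at about 33 s.

- **Cover:** I pushed it until the fingers stopped moving against the end stop (force rising to about 7 N). The wrist view then showed it shut. The box's measured position before and after the push agreed within about 1 mm.
- **Boxes:** I lowered the green box onto the black one, then the red box onto the green. Each came down in half-millimetre steps until the wrist no longer carried its weight, and only then did I open the fingers.

**Last checks:** from the wrist camera the three boxes measured:

| Box | x (m) | y (m) | Turn |
|---|---|---|---|
| Black (before stacking) | 0.6147 | -0.0105 | 15.7° |
| Green | 0.6137 | -0.0104 | 15.6° |
| Red | 0.6134 | -0.0104 | 15.7° |

- The side and scene pictures show the edges in line and the arm well clear. The mug, dish and cup look where they were; I compared them only by eye.
- **Checks that disagreed:** the final fits of the green and black boxes from the side and scene cameras did not work, because each box now hides part of the next. Those two cameras also put the red box 2–3 mm and 1–1.5° away from the wrist estimate. They are coarser, and I relied on the wrist camera.

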